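# Lock the pocket finds away in the tilt-out box

### The job

The small things left behind in people's pockets (white wall charger, pack of cards, eraser, pencils; whichever of them are there) lie on the dryer and belong in the grey lost-property box. Squeeze the thumb plate of its quick-release pin, draw the pin and stand it aside on the dryer; tip the hopper right down by its bar and put every find in. Then push the hopper fully shut and, keeping the thumb plate squeezed, slide the pin back through all the lugs up to its shoulder and let go so that it locks and the shaking dryer cannot open the box; leave the tissues, brushes and jugs where they are.

Things in the scene. Friction and masses are not known exactly. Their poses are not given: they have to be found in the camera images.
- tilt_box: Lost-property box of grey painted sheet metal, fixed to the dryer: 150 deep (x), 230 wide (y), roof 165 mm above the dryer top. Origin: centre of its underside, z up, front looking along its own -x. The front is a bottom-hinged hopper. Two upright steel lugs on the roof (y -30 to -24 and -2 to 4 mm, x -46 to -17 mm, tops at z 204 mm) have 11.6 mm holes in line along y.
- lock_hole (a point): Centre of the first lug's hole on its outer (-y) face, at x = -33, y = -30, z = 193 mm of the box; axes as the box. The lock pin goes in here from the -y side, nose towards +y, through the first lug, the hopper's tongue and the second lug. The pin's origin comes here when it is home (it sags and plays up to 2 mm).
- tongue_hole (a point): Centre of the 12.4 mm hole in the hopper's steel tongue, a 6 mm plate on the hopper's top edge that comes between the two lugs (box y -16 to -10 mm). It lines up with the lugs' holes only when the hopper is fully shut.
- hopper (a joint): Angle of the hopper, rad: 0 = shut (front upright, firm stop), 1.05 = tipped right down towards the robot (stop). It turns about the box's y axis through hopper_hinge; its top moves along the box's -x and down. The stiff hinge (0.75 N m) holds it wherever it is left.
- hopper_hinge (a point): Middle of the hopper's hinge line, along the box's y axis at x = -75, z = 18 mm of the box. Its axes turn with the hopper: z up along the front plate, x into the hopper.
- hopper_bar (a point): Middle of the hopper's pull bar: round steel, 10 mm diameter, 70 mm long along y, on a post at each end, 22 mm above the top edge of the hopper's front plate (level with the roof when shut). In hopper_hinge's axes x = -4, y = 67, z = 169 mm. It can be pinched from above along the box's x.
- hopper_in (a point): Middle of the hopper's floor, at x = 48, z = 6 mm in hopper_hinge's axes; same axes. The hopper is a pocket 100 mm deep and 200 wide: front plate's inner face at x = -48 and 141 mm tall, back wall at x = 48 and 61 mm tall, cheeks at y = +-100 up to 130 mm tall. Tipped right down, the front plate is a 30 degree slope in front of the box; put the finds on it from above.
- lock_pin: Ball-lock pin, bare metal, 0.19 kg. Origin on its axis at the shoulder, +y to the nose. Ahead of the shoulder: shank 10 mm diameter, 49 long, the last 8 tapering to 4.4; two balls 38 mm along it stand out 2.4 mm until the thumb plate is pressed. Behind: barrel 15 mm diameter, 32 long, a square finger plate 46 x 46 x 5, the thumb plate. It starts locked in the lugs.
- pin_thumb (a joint): How far the thumb plate (46 x 46 x 5 mm, sprung) is pressed towards the finger plate, m: 0 = out, balls out (locks); 0.006 = right in, balls drawn in. 4 N starts it, 8 N presses it home. Its rear face is 61.5 mm behind the shoulder when out, 55.5 mm when in.
- pin_grip (a point): Point on the pin's axis midway between the front of the finger plate and the rear of the released thumb plate, 46.8 mm behind the shoulder: squeeze here from above along the axis (29.5 mm across, 23.5 pressed), fingertips 8 to 14 mm above the axis to clear the barrel. Stood on the dryer, the pin rests level on the plates' edges, axis 23 mm up, on any of its four sides.
- charger: White wall charger, 30 x 42 x 42 mm block with two blades that stick out 16 mm on its +x side. Origin at the middle of its underside, z up, block from x = -22 to 8. May be absent.
- card_pack: Pack of cards in a printed box, 88 x 60 x 19 mm (x, y, z), origin in the middle of its underside. May be absent.
- eraser: Eraser in a card sleeve, 21 x 52 x 12 mm (x, y, z), origin in the middle of its underside. May be absent.
- pencil_pale: Pale wooden pencil, 8 mm wide and 7 mm high, lying along its own y from y = -48 to 60 mm (tip up to 83 mm), origin on its underside. May be absent.
- pencil_black: Black pencil, 8 mm wide and 7 mm high, lying along its own y from y = -42 to 53 mm (tip up to 76 mm), origin on its underside. May be absent.
- tissues: Bystander: tissue carton 116 x 112 x 112 mm with a tissue sticking out at +y, at the back of the dryer.
- brush: Bystander: thin brush 165 mm long, lying along its own y near the front of the dryer.
- small_brush: Bystander: thin brush 126 mm long, lying along its own y near the front of the dryer.
- detergent: Bystander: big detergent jug, 99 x 177 mm, 348 mm tall, at the back right of the dryer; it stands firm.
Things that resemble listed ones, but are neither listed nor needed, are in the scene too. Of the things like the charger, leave any that is black; of the rest the smaller one is meant.

How it is judged:
By the outcome, as a careful person would: the job done as asked, in the order asked, and still so for the second after the job is handed in, with the robot touching nothing.
Of charger, card_pack, eraser, pencil_pale, pencil_black only 2 to 4 are there at a start; the rules pass over those that are not, and their reading is None.
At some moment in a run one of charger, card_pack, eraser, pencil_pale, pencil_black, lock_pin may be knocked a few centimetres aside while the robot is not near it.
It also fails if it takes over 210 s, if anything falls off the work surface, if the arm or the gripper's body presses on something with over 40 N, if the wrist force passes 120 N, or if a joint passes its speed limit or range.

### The arm

A 6-joint arm with a two-finger parallel gripper is mounted at the origin on a cart in front of the work surface, level with it; the furniture and walls round the work are solid. World frame = base frame: x ahead of the robot, y to its left, z up, the work surface at z = 0. Lengths are in m, angles in rad, forces in N, time in s.
With the tool pointing down it reaches from about 0.425 to 0.95 m from the base axis. Payload 3.5 kg.
Tool frame: the origin (TCP) lies on the centre line of the jaws, within the pads' length; the fingertips stand 8 mm ahead of it and the grasp point (between the pads) lies 11 mm behind it; z points along the fingers, y is the line along which they close (so a half turn about z gives the same grasp; the last joint's range is limited). The gripper opens to 85 mm and grips with 20 to 120 N. Pads are 22 mm wide; open, the fingers measure 114 mm over their backs; the gripper's body (76 mm by 85 mm) begins 54 mm behind the grasp point. The pads swing forward as they close: fully open they stand 13 mm farther back than shut.
Start: joints at [0.97, 0.286, 1.577, -0, 1.279, -0.15], TCP at [0.294, 0.608, 0.239] pointing down, gripper open.
Joint ranges: [-2.77, 2.77], [-0.9, 2.22], [0.21, 2.48], [-1.53, 4.67], [0.24, 2.81], [-2.84, 2.84]. Speed limits (rad/s): [2.79, 2.79, 3.14, 3.14, 3.14, 3.14].

### API

Orientations are given as a unit quaternion [x, y, z, w].
In Python, from plant import ctrl gives the robot as it stands. The module is installed in compiled form; this text tells all that it offers.
- The arm moves only by the tool send_rows, never from a script. Its argument "steps" is a list of rows, each a list of 5 numbers: the shift along the tool's x, y, z in m, then the turn about the tool's z in degrees, then the opening, from -1 (shut) to 1 (fully open). A call has 1 to 12 rows; each row is the pose to reach, as a shift and turn from the pose commanded when the call began, along the tool's axes at that moment; what a row does not reach only later rows make up. A row lasts 1/10 s, in which the tool goes at most 50 mm and 8.59 degrees, less where a joint would pass 70% of its speed; a pose out of reach is approached as far as the arm can. A call with a gripper value outside its range is refused whole. The fingers move at their own pace and stop on an object; "squeeze" is the grip in N (left out, the last holds). Time passes only in rows, so rows that repeat a pose let the fingers close. It gives the time, the measured TCP pose, the force, the opening and the grip force at its end, in the units of the state.
- ctrl.get_state(): the state, without advancing time (a new reading comes with each control period).
- ctrl.read_camera(name): name is "side" or "top"; returns the picture (384x512x3 uint8, red, green, blue); there is no depth.
- ctrl.calibration(name): a dict with "intrinsics" (3x3 intrinsics, pixels), "k1" (the pictures are not rectified: a ray, as slopes to the right and down, at radius r is drawn at 1 + k1 r^2 times it, then the intrinsics apply), "extrinsics" (4x4, takes a point from world to camera coordinates). Camera axes: x right, y up, looking along -z (the intrinsics and any distortion apply to the point x, -y, -z); pixel columns grow to the right and rows downward; lengths in m; the calibration is good to about 2 mm. A picture is of the moment at which its call begins. calibration takes no time and is no camera call.
- ctrl.sign_off(): hands the job in; it is judged then, once.
The state is a dict: "time": time; "qpos": joint angles; "dq": joint speeds; "joint_efforts": joint torques, N m; "eef_pos": TCP position; "tcp_rot": TCP orientation; "contact_force": force on the tool from outside, world axes, zero at the start; "wrist_torque": the same for the moment, N m; "opening": opening from 0.0 (shut) to 1.0 (fully open); "finger_force": force on a finger pad.
Only numpy, scipy, OpenCV 4.12 (cv2) and the standard library are available. Lean on these libraries where they do the work, as an engineer would, in place of code of your own. Each camera call takes 0.05 s, during which the arm holds its last target. There are 200 camera calls.

## Working session

There is one attempt and no reset: what is moved stays moved. The work goes in short steps, Python scripts to look and compute and a tool call to move; the robot and the scene stay as the last step left them, time stands still between calls to the robot, and variables do not carry over. Pictures are saved under pics/ and viewed, at most 14 in all, crops included, and the job is handed in when it is done.

Besides the shell and the picture viewer there is one more tool, called after "Call:" as a command line: name --pt "numbers of a row" for each row, then --argument value for the rest. send_rows: Moves the arm, as the interface text tells. Its arguments: {"type":"object","properties":{"steps":{"type":"array","items":{"type":"array","items":{"type":"number"}}},"squeeze":{"type":"number"}},"required":["steps"]}

```bash
mkdir -p pics
cat > h.py <<'E'
import numpy as np, cv2
from plant import ctrl
from scipy.spatial.transform import Rotation as R
def cal(n):
    c=ctrl.calibration(n); return np.array(c["intrinsics"]),float(c["k1"]),np.array(c["extrinsics"])
def proj(n,P):
    K,k,E=cal(n); p=(np.c_[np.atleast_2d(P),np.ones(len(np.atleast_2d(P)))]@E.T)[:,:3]
    s=np.c_[p[:,0],-p[:,1]]/-p[:,2:3]; s=s*(1+k*(s**2).sum(1,keepdims=True))
    return s@K[:2,:2].T+K[:2,2]
def ray(n,uv):
    K,k,E=cal(n); d=(np.atleast_2d(uv)-K[:2,2])@np.linalg.inv(K[:2,:2]).T
    s=d.copy()
    for _ in range(20): s=d/(1+k*(s**2).sum(1,keepdims=True))
    v=np.c_[s[:,0],-s[:,1],-np.ones(len(s))]@E[:3,:3]
    return -E[:3,:3].T@E[:3,3], v/np.linalg.norm(v,axis=1,keepdims=True)
def onz(n,uv,z):
    o,v=ray(n,uv); return o+v*((z-o[2])/v[:,2])[:,None]
def tri(a,b):
    o1,v1=ray("top",a);o2,v2=ray("side",b); out=[]
    for p,q in zip(v1,v2):
        t=np.linalg.lstsq(np.c_[p,-q],o2-o1,rcond=None)[0]; x,y=o1+p*t[0],o2+q*t[1]; out.append(np.r_[(x+y)/2,np.linalg.norm(x-y)])
    return np.array(out)
def snap(n,f):
    im=ctrl.read_camera(n); cv2.imwrite(f"pics/{f}.png",im[:,:,::-1]); return im
def crop(src,dst,x0,y0,x1,y1,s):
    im=cv2.imread(f"pics/{src}.png")[y0:y1,x0:x1]; cv2.imwrite(f"pics/{dst}.png",cv2.resize(im,None,fx=s,fy=s,interpolation=cv2.INTER_CUBIC))
def totool(d):
    "world shift -> tool axes"
    return R.from_quat(ctrl.get_state()["tcp_rot"]).inv().apply(d)
def goto(P,yaw=None):
    s=ctrl.get_state(); r=R.from_quat(s["tcp_rot"]); m=r.as_matrix()
    yd=np.degrees(np.arctan2(m[1,1],m[0,1]))
    print("tool shift mm",(r.inv().apply(np.array(P)-s["eef_pos"])*1000).round(1),"closing-axis yaw now",yd.round(2), end=" ")
    if yaw is not None:
        t=-((yaw-yd+90)%180-90); print("turn",round(t,2),"or",round(t-180*np.sign(t),2),end="")
    print(" q6",round(s["qpos"][5],3))
E
cat > a.py <<'E'
from h import *
np.set_printoptions(precision=4,suppress=True)
s=ctrl.get_state();print(s)
for n in("top","side"):
    snap(n,n+"0"); K,k,E=cal(n); print(n,K[0,0],k,-E[:3,:3].T@E[:3,3],-E[2,:3])
    im=cv2.imread(f"pics/{n}0.png"); cv2.imwrite(f"pics/{n}0b.png",cv2.resize(im,(800,600),interpolation=cv2.INTER_CUBIC))
E
python3 a.py
```

```text
{'time': 0.0, 'qpos': array([ 0.97  ,  0.2872,  1.5782, -0.    ,  1.2786, -0.15  ]), 'dq': array([-0.0005,  0.0012,  0.0012,  0.0004, -0.0001,  0.0007]), 'joint_efforts': array([  0.0002, -40.5977, -29.2625,  -0.0001,   0.0058,  -0.    ]), 'eef_pos': array([0.2937, 0.607 , 0.2379]), 'tcp_rot': array([ 0.2235,  0.9747, -0.0011, -0.0004]), 'contact_force': array([ 0.5552,  0.5673, -0.2986]), 'wrist_torque': array([-0.0459,  0.019 ,  0.0353]), 'finger_force': 0.0, 'opening': 0.9989683141057216}
top 372.3142047137315 -0.011330091802169814 [0.3895 0.0687 0.9948] [ 0.1494 -0.0128 -0.9887]
side 392.49637906687883 -0.0011762399557200835 [-0.1262  0.3286  1.1132] [ 0.5372 -0.2146 -0.8157]
```

View pics/top0b.png

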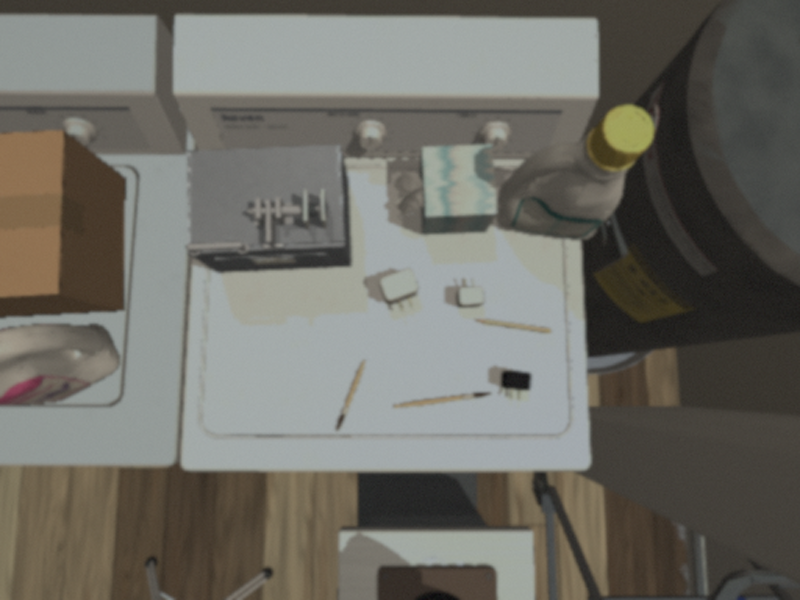

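View pics/side0b.png

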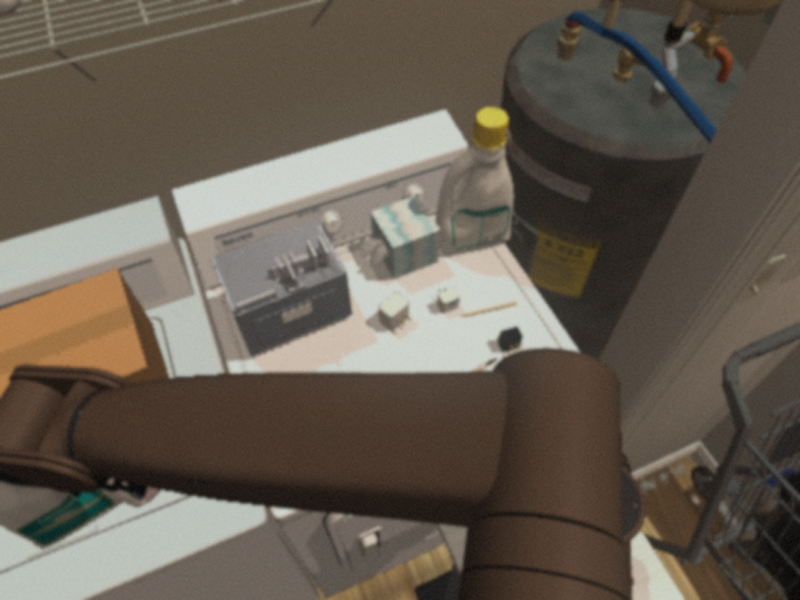

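Candidates, in 800x600 top-view pixels:
- White charger: small one at (469,296), large one at (399,287), black one at (516,380). I choose the small white one.
- Pale pencil: (512,325). The things at (350,395) and (440,400) have dark bristles, so they are the brushes.
- Eraser, cards and black pencil: none seen.

The pin sits in the lugs on the box at about (300,207). Next are close crops to check these.

Run:
```python
from h import *
a=cv2.imread("pics/top0.png"); b=cv2.imread("pics/side0.png")
f=lambda im,x0,y0,x1,y1:cv2.resize(im[y0:y1,x0:x1],(400,300),interpolation=cv2.INTER_CUBIC)
cv2.imwrite("pics/c0.png",np.vstack([np.hstack([f(a,115,90,235,180),f(a,230,170,370,275)]),np.hstack([f(b,130,135,240,217.5.__int__()),f(b,230,170,340,252)])]))
print(proj("top",[[.294,.608,.24],[.6,.2,0],[.6,-.2,0]]))
```

```text
[[-23.14479495 291.85714981]
 [204.05457193 165.44365893]
 [350.44916356 166.24151498]]
```

View pics/c0.png

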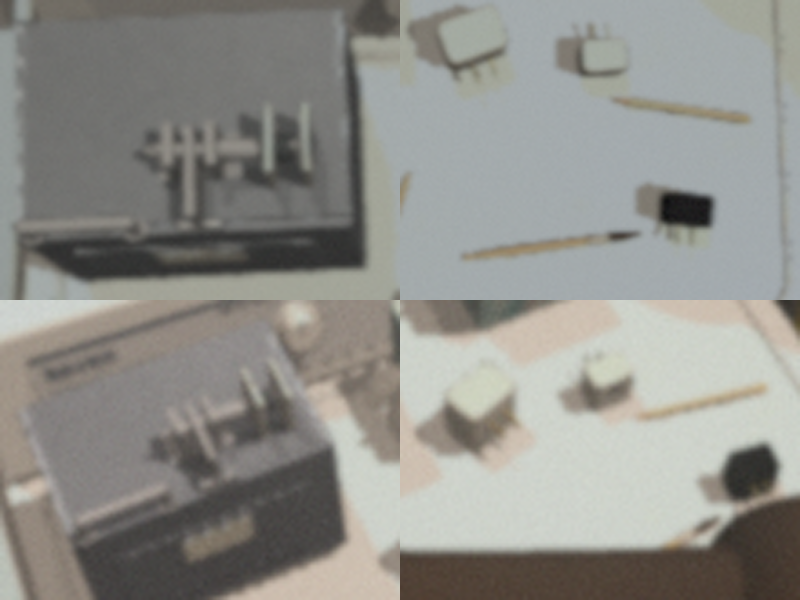

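Confirmed: the small white charger's blades point away from the robot, and the pale pencil's tip points left. The crop also shows the pin plates at (268,138) and (307,137), and the bar at (80,227). Now the measurements.

```bash
cat > m.py <<'E'
from h import *
np.set_printoptions(precision=4,suppress=True)
T=lambda p:np.array(p)/3.3333+[115,90]
S=lambda p:(np.array(p)-[0,300])/np.array([400/110,300/82])+[130,135]
print("roof BL BR FR FL",onz("top",T([[22,22],[340,12],[353,220],[18,235]]),.165)[:,:2])
print("side roof",onz("side",S([[22,410],[265,325],[330,440],[78,540]]),.165)[:,:2])
print("plates top: finger back/front,thumb b/f", onz("top",T([[268,103],[268,172],[307,103],[307,172]]),.216)[:,:2])
print("side", onz("side",S([[245,372],[262,428],[272,362],[291,418]]),.216)[:,:2])
print("tri plate back", tri(T([[268,103],[307,103],[268,172],[307,172]]),S([[245,372],[272,362],[262,428],[291,418]])))
print("lug tops",onz("top",T([[210,122],[210,165],[166,122],[166,165]]),.204)[:,:2])
print("bar",tri(T([[20,227],[137,226]]),S([[80,525],[170,490]])))
im=cv2.imread("pics/top0.png"); hsv=cv2.cvtColor(im,cv2.COLOR_BGR2HSV)
# pencil
sub=hsv[195:220,295:360]; m=((sub[:,:,1]>60)).astype(np.uint8)
print("pencil px",m.sum()); ys,xs=np.nonzero(m); P=onz("top",np.c_[xs+295,ys+195],.006)[:,:2]
c=P.mean(0);u,sv,v=np.linalg.svd(P-c); t=(P-c)@v[0]; print(c,v[0],t.min(),t.max(), c+v[0]*(t.min()+t.max())/2)
Q=lambda p:np.array(p)/np.array([400/140,300/105])+[230,170]
print("charger top corners",onz("top",Q([[583,38],[628,40],[624,74],[580,70]])-np.array([400/(400/140),0]),.042)[:,:2])
print("big",onz("top",Q([[438,22],[495,8],[505,42],[455,65]])-np.array([140,0]),.05)[:,:2])
E
python3 m.py
```

```text
roof BL BR FR FL [[0.7281 0.3745]
 [0.737  0.1521]
 [0.5873 0.1404]
 [0.5756 0.3683]]
side roof [[0.7263 0.3765]
 [0.7331 0.1545]
 [0.5891 0.1463]
 [0.5769 0.3663]]
plates top: finger back/front,thumb b/f [[0.6529 0.1927]
 [0.6066 0.1914]
 [0.6531 0.1673]
 [0.6067 0.1662]]
side [[0.6448 0.1957]
 [0.584  0.2017]
 [0.6459 0.1718]
 [0.5841 0.1771]]
tri plate back [[0.6571 0.1942 0.2023 0.0014]
 [0.6579 0.1692 0.2019 0.0003]
 [0.6174 0.1968 0.1748 0.0024]
 [0.6179 0.1707 0.174  0.0018]]
lug tops [[0.6437 0.2324]
 [0.6144 0.2314]
 [0.6435 0.2613]
 [0.6143 0.2602]]
bar [[0.5769 0.3607 0.183  0.0003]
 [0.5788 0.2841 0.1838 0.0031]]
pencil px 10
[ 0.4788 -0.1771] [0.1553 0.9879] -0.015899455113997138 0.0218607302621312 [ 0.4792 -0.1742]
charger top corners [[ 0.5451 -0.0399]
 [ 0.5434 -0.0809]
 [ 0.5123 -0.0767]
 [ 0.5157 -0.0369]]
big [[0.5577 0.0917]
 [0.5709 0.0403]
 [0.5398 0.0313]
 [0.5187 0.0762]]
```

```bash
cat > m2.py <<'E'
from h import *
np.set_printoptions(precision=3,suppress=True)
P=np.array([[363,360],[338,428],[393,405],[490,395],[500,372],[530,390],[475,320],[550,330],[550,238],[500,225],[590,470],[423,232],[385,187],[404,310],[388,300],[415,290]])/1.5625
for n,q in zip("b1tip b1end b2l b2r blkTL blkBR penL penR jugF jugL dryerFR tissFL tissue bigblade bigL bigR".split(),onz("top",P,0)): print(n,q[:2])
goto([.629,.182,.26],92.5)
E
python3 m2.py
```

```text
b1tip [0.424 0.121]
b1end [0.311 0.161]
b2l [0.349 0.07 ]
b2r [ 0.366 -0.094]
blkTL [ 0.405 -0.112]
blkBR [ 0.375 -0.162]
penL [ 0.493 -0.071]
penR [ 0.477 -0.2  ]
jugF [ 0.639 -0.206]
jugL [ 0.662 -0.118]
dryerFR [ 0.243 -0.259]
tissFL [0.649 0.018]
tissue [0.73  0.086]
bigblade [0.51  0.051]
bigL [0.528 0.079]
bigR [0.545 0.032]
tool shift mm [-487.  -236.6  -21.6] closing-axis yaw now 64.17 turn -28.33 or 151.67 q6 -0.15
```

Call:
send_rows --pt "-0.2 -0.1 -0.08 -15 0.1" --pt "-0.2 -0.1 -0.08 -15 0.1" --pt "-0.2 -0.1 -0.08 -15 0.1" --pt "-0.2 -0.1 -0.08 -15 0.1" --pt "-0.2 -0.1 -0.08 -15 0.1" --pt "-0.487 -0.237 -0.08 -28.3 0.1" --pt "-0.487 -0.237 -0.08 -28.3 0.1" --pt "-0.487 -0.237 -0.08 -28.3 0.1" --pt "-0.487 -0.237 -0.08 -28.3 0.1" --pt "-0.487 -0.237 -0.08 -28.3 0.1" --pt "-0.487 -0.237 -0.08 -28.3 0.1" --pt "-0.487 -0.237 -0.08 -28.3 0.1" --squeeze 30

```text
time: 1.3
eef_pos: [0.631, 0.1782, 0.3182]
tcp_rot: [-0.02, 1.0, -0.001, -0.001]
contact_force: [-0.2, 0.4, -0.5]
opening: 0.548
finger_force: 0.0
```

```bash
python3 -c "
from h import *
goto([.6295,.1845,.212],92.5)
snap('top','t1');snap('side','s1')
a=cv2.imread('pics/t1.png');b=cv2.imread('pics/s1.png')
f=lambda im,x0,y0,x1,y1:cv2.resize(im[y0:y1,x0:x1],(400,300),interpolation=cv2.INTER_CUBIC)
cv2.imwrite('pics/c1.png',np.hstack([f(a,115,60,255,165),f(b,130,115,250,205)]))
s=ctrl.get_state();print(s['opening'],s['eef_pos'],s['time'])"
```

```text
tool shift mm [  1.1   6.4 106.2] closing-axis yaw now 92.24 turn -0.26 or 179.74 q6 -1.489
0.5534421632291603 [0.63037398 0.1793941  0.31812767] 1.4
```

View pics/c1.png

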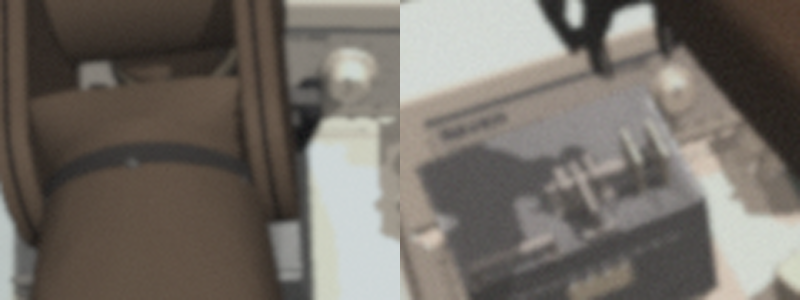

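The side view shows the fingers above and clear of the pin plates, and the pin still home. I'll descend and squeeze.

Call:
send_rows --pt "0.001 0.005 0.04 0 0.06" --pt "0.001 0.005 0.07 0 0.06" --pt "0.001 0.005 0.09 0 0.06" --pt "0.001 0.005 0.1 0 0.06" --pt "0.001 0.005 0.106 0 0.06" --pt "0.001 0.005 0.106 0 0.06" --pt "0.001 0.005 0.106 0 0.06"

```text
time: 2.1
eef_pos: [0.6285, 0.1875, 0.2149]
tcp_rot: [-0.022, 1.0, 0.0, 0.001]
contact_force: [-0.2, -0.3, -0.4]
opening: 0.524
finger_force: 0.0
```

```bash
python3 -c "
from h import *
goto([.6295,.1845,.212],92.5)
snap('side','s2');crop('s2','c2',160,100,260,175,4)
s=ctrl.get_state();print(s['opening'],s['eef_pos'],s['contact_force'])"
```

```text
tool shift mm [-0.9 -3.1  2.9] closing-axis yaw now 92.5 turn -0.0 or 180.0 q6 -1.479
0.5310593795390982 [0.62864749 0.18735654 0.21513715] [ 0.29114856 -0.3640756  -0.06990469]
```

View pics/c2.png

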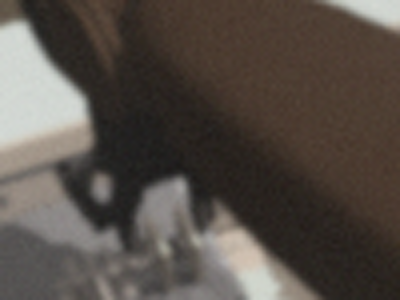

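The fingers straddle the two plates, as the side view shows. I'll trim the position and close.

Call:
send_rows --pt "-0.001 -0.003 0.003 0 0.06" --pt "-0.001 -0.003 0.003 0 0.06" --pt "-0.001 -0.003 0.003 0 -0.3" --pt "-0.001 -0.003 0.003 0 -0.6" --pt "-0.001 -0.003 0.003 0 -1" --pt "-0.001 -0.003 0.003 0 -1" --pt "-0.001 -0.003 0.003 0 -1" --pt "-0.001 -0.003 0.003 0 -1" --squeeze 30

```text
time: 2.95
eef_pos: [0.6293, 0.1842, 0.211]
tcp_rot: [-0.022, 1.0, 0.0, 0.0]
contact_force: [-0.7, 1.9, 4.0]
opening: 0.259
finger_force: 30.7
```

Opening is about 22 mm, so the thumb plate is pressed. I'll draw the pin.

Call:
send_rows --pt "0 -0.008 0 0 -1" --pt "0 -0.016 0 0 -1" --pt "0 -0.026 0 0 -1" --pt "0 -0.036 0 0 -1" --pt "0 -0.046 0 0 -1" --pt "0 -0.056 0 0 -1" --pt "0 -0.066 0 0 -1" --pt "0 -0.075 0 0 -1" --pt "0 -0.075 0 0 -1"

```text
time: 3.85
eef_pos: [0.6322, 0.1073, 0.2096]
tcp_rot: [-0.021, 1.0, -0.0, -0.001]
contact_force: [0.4, 0.7, -1.9]
opening: 0.261
finger_force: 30.1
```

```bash
python3 -c "
from h import *
snap('side','s3');crop('s3','c3',130,90,270,195,4)
s=ctrl.get_state();print(s['opening'],s['eef_pos'],s['contact_force'],s['finger_force']); goto([.455,-.02,.25],92.5)"
```

```text
0.25994563091600414 [0.63217322 0.1080474  0.20978821] [ 0.63177357  1.11896051 -1.96732983] 30.123592580202967
tool shift mm [ 182.4 -120.6  -40. ] closing-axis yaw now 92.38 turn -0.12 or 179.88 q6 -1.601
```

View pics/c3.png

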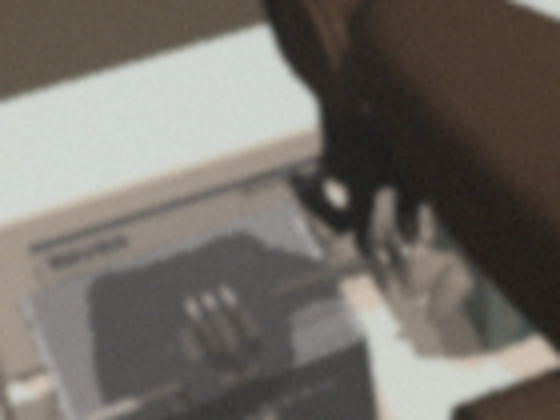

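The pin is out, level and firmly held. I'll carry it to the free spot at (0.455, -0.02).

Call:
send_rows --pt "0.0 -0.02 -0.03 0 -1" --pt "0.05 -0.06 -0.03 0 -1" --pt "0.09 -0.08 -0.03 0 -1" --pt "0.13 -0.1 0 0 -1" --pt "0.182 -0.12 0.02 0 -1" --pt "0.182 -0.12 0.06 0 -1" --pt "0.182 -0.12 0.1 0 -1" --pt "0.182 -0.12 0.13 0 -1" --pt "0.182 -0.12 0.15 0 -1" --pt "0.182 -0.12 0.155 0 -1" --pt "0.182 -0.12 0.155 0 -1"

```text
time: 5.0
eef_pos: [0.4554, -0.0184, 0.055]
tcp_rot: [-0.022, 1.0, 0.0, -0.001]
contact_force: [-0.0, -0.1, -2.0]
opening: 0.257
finger_force: 30.1
```

```bash
python3 -c "
from h import *
s=ctrl.get_state();print(s['opening'],s['eef_pos'],s['contact_force'],s['finger_force']); goto([.455,-.02,.0425],92.4)"
```

```text
0.25694975055370833 [ 0.45539923 -0.01841455  0.05502169] [-0.02865248 -0.13496843 -2.01177464] 30.12796197552234
tool shift mm [ 0.5 -1.6 12.5] closing-axis yaw now 92.48 turn 0.08 or -179.92 q6 -1.878
```

Call:
send_rows --pt "0 0 0.006 0 -1" --pt "0 0 0.01 0 -1" --pt "0 0 0.012 0 -1" --pt "0 0 0.013 0 -1" --pt "0 0 0.014 0 -1" --pt "0 0 0.014 0 -1"

```text
time: 5.6
eef_pos: [0.4573, -0.0188, 0.0457]
tcp_rot: [-0.022, 1.0, -0.0, -0.0]
contact_force: [-9.5, 2.0, 21.8]
opening: 0.263
finger_force: 33.1
```

Call:
send_rows --pt "0 0 -0.004 0 -1" --pt "0 0 -0.004 0 -1" --pt "0 0 -0.004 0 -0.3" --pt "0 0 -0.004 0 0" --pt "0 0 -0.004 0 0.1" --pt "0 0 -0.004 0 0.1" --pt "0 0 -0.03 0 0.1" --pt "0 0 -0.07 0 0.1" --pt "0 0 -0.12 0 0.1" --pt "0 0 -0.17 0 0.1" --pt "0 0 -0.21 0 0.1" --pt "0 0 -0.21 0 0.1"

```text
time: 6.8
eef_pos: [0.4591, -0.0195, 0.259]
tcp_rot: [-0.022, 1.0, -0.002, 0.007]
contact_force: [0.6, 0.6, 0.2]
opening: 0.548
finger_force: 0.0
```

```bash
python3 -c "
from h import *
r=R.from_euler('z',2.5,degrees=True)
O=np.array([.6595,.2605,0])
bar=O+r.apply([-.079,.067,.187]); print(bar)
goto([bar[0],bar[1],.26],2.5); s=ctrl.get_state();print(s['eef_pos'],s['contact_force'])
print('side tool bar end', O+r.apply([-.075+(-.004)*np.cos(1.05)-.169*np.sin(1.05),.067,.018+.169*np.cos(1.05)-.004*-np.sin(1.05)]))"
```

```text
[0.57765269 0.3239903  0.187     ]
tool shift mm [-133.3  338.    -0.7] closing-axis yaw now 92.48 turn 89.98 or -90.02 q6 -1.878
[ 0.45911042 -0.01947645  0.25897537] [0.63339699 0.57446604 0.16182226]
side tool bar end [0.43320549 0.3176836  0.1055592 ]
```

Call:
send_rows --pt "-0.133 0.338 -0.02 90 -0.1" --pt "-0.133 0.338 -0.02 90 -0.1" --pt "-0.133 0.338 -0.02 90 -0.1" --pt "-0.133 0.338 -0.02 90 -0.1" --pt "-0.133 0.338 -0.02 90 -0.1" --pt "-0.133 0.338 -0.02 90 -0.1" --pt "-0.133 0.338 -0.02 90 -0.1" --pt "-0.133 0.338 -0.02 90 -0.1" --pt "-0.133 0.338 -0.02 90 -0.1" --pt "-0.133 0.338 -0.02 90 -0.1" --pt "-0.133 0.338 -0.02 90 -0.1" --pt "-0.133 0.338 -0.02 90 -0.1"

```text
time: 8.0
eef_pos: [0.5735, 0.3248, 0.2694]
tcp_rot: [0.692, 0.722, -0.001, -0.001]
contact_force: [-0.0, -0.7, -0.4]
opening: 0.453
finger_force: 0.0
```

```bash
python3 -c "
from h import *
goto([.5777,.323,.187],2.5); s=ctrl.get_state();print(s['eef_pos'],s['opening'],s['tcp_rot'])"
```

```text
tool shift mm [-2.   4.3 82.4] closing-axis yaw now 2.48 turn -0.02 or 179.98 q6 0.318
[0.57353341 0.32484608 0.26944822] 0.45288824610529044 [ 6.91621030e-01  7.22259457e-01 -1.15729743e-03 -5.35835112e-04]
```

Call:
send_rows --pt "-0.002 0.004 0.04 0 -0.1" --pt "-0.002 0.004 0.065 0 -0.1" --pt "-0.002 0.004 0.076 0 -0.1" --pt "-0.002 0.004 0.08 0 -0.1" --pt "-0.002 0.004 0.08 0 -0.1" --pt "-0.002 0.004 0.08 0 -0.1"

```text
time: 8.6
eef_pos: [0.5789, 0.3233, 0.1932]
tcp_rot: [0.691, 0.722, 0.001, 0.001]
contact_force: [-1.0, 0.7, 0.3]
opening: 0.449
finger_force: 0.0
```

```bash
python3 -c "
from h import *
goto([.5777,.323,.187],2.5); s=ctrl.get_state();print(s['eef_pos'],s['opening'],s['contact_force'])"
```

```text
tool shift mm [-0.3 -1.2  6.2] closing-axis yaw now 2.51 turn 0.01 or -179.99 q6 0.313
[0.57890569 0.32334779 0.19319281] 0.4487686139152547 [-0.974941    0.69073721  0.33915467]
```

Call:
send_rows --pt "0 -0.001 0.006 0 -0.1" --pt "0 -0.001 0.006 0 -0.1" --pt "0 -0.001 0.006 0 -0.5" --pt "0 -0.001 0.006 0 -1" --pt "0 -0.001 0.006 0 -1" --pt "0 -0.001 0.006 0 -1" --pt "0 -0.001 0.006 0 -1" --squeeze 25

```text
time: 9.3
eef_pos: [0.578, 0.323, 0.1858]
tcp_rot: [0.692, 0.722, 0.001, 0.001]
contact_force: [4.1, 1.4, -0.5]
opening: 0.102
finger_force: 24.6
```

```bash
python3 -c "
from h import *
s=ctrl.get_state();print(s['eef_pos'],s['opening'],s['contact_force'],s['finger_force'])
for t in np.linspace(0,1.05,13): print(round(t,2),np.round([(-.004*np.cos(t)-.169*np.sin(t)+.004)*1000,(.169*np.cos(t)-.004*np.sin(t)-.169)*1000],1))"
```

```text
[0.57798151 0.32300279 0.18581814] 0.1021606389485906 [ 4.07946132  1.37384327 -0.51191858] 24.63459849357605
0.0 [0. 0.]
0.09 [-14.8  -1. ]
0.18 [-29.4  -3.3]
0.26 [-43.7  -6.8]
0.35 [-57.7 -11.6]
0.44 [-71.2 -17.6]
0.52 [-84.2 -24.8]
0.61 [-96.4 -33. ]
0.7 [-107.9  -42.3]
0.79 [-118.6  -52.6]
0.88 [-128.3  -63.7]
0.96 [-137.   -75.7]
1.05 [-144.6  -88.4]
```

Bar gripped: the opening is 9–10 mm. I'll pull along the arc, easing upwards slightly towards the end.

Call:
send_rows --pt "0 -0.015 0.001 0 -1" --pt "0 -0.029 0.003 0 -1" --pt "0 -0.044 0.007 0 -1" --pt "0 -0.058 0.011 0 -1" --pt "0 -0.071 0.017 0 -1" --pt "0 -0.084 0.024 0 -1" --pt "0 -0.096 0.031 0 -1" --pt "0 -0.108 0.04 0 -1" --pt "0 -0.119 0.05 0 -1" --pt "0 -0.128 0.06 0 -1"

```text
time: 10.3
eef_pos: [0.452, 0.3166, 0.1262]
tcp_rot: [0.691, 0.723, 0.003, 0.004]
contact_force: [10.2, -2.2, -2.2]
opening: 0.108
finger_force: 24.3
```

Call:
send_rows --pt "0 -0.008 0.011 0 -1" --pt "0 -0.015 0.022 0 -1" --pt "0 -0.019 0.025 0 -1" --pt "0 -0.021 0.026 0 -1" --pt "0 -0.021 0.026 0 -1"

```text
time: 10.8
eef_pos: [0.4354, 0.3158, 0.1023]
tcp_rot: [0.691, 0.723, 0.006, 0.007]
contact_force: [17.8, -5.2, -3.7]
opening: 0.101
finger_force: 24.5
```

```bash
python3 -c "
from h import *
s=ctrl.get_state();print(s['eef_pos'],s['opening'],s['contact_force'],s['finger_force'])
snap('side','s4');snap('top','t4')
a=cv2.imread('pics/t4.png');b=cv2.imread('pics/s4.png')
f=lambda im:cv2.resize(im,(400,300),interpolation=cv2.INTER_AREA)
cv2.imwrite('pics/c4.png',np.hstack([f(a[70:310,80:400]),f(b[100:340,80:400])]))"
```

```text
[0.43535647 0.31575196 0.10225531] 0.10098857575240516 [17.78075259 -5.18973427 -3.72748828] 24.492875933647156
```

View pics/c4.png

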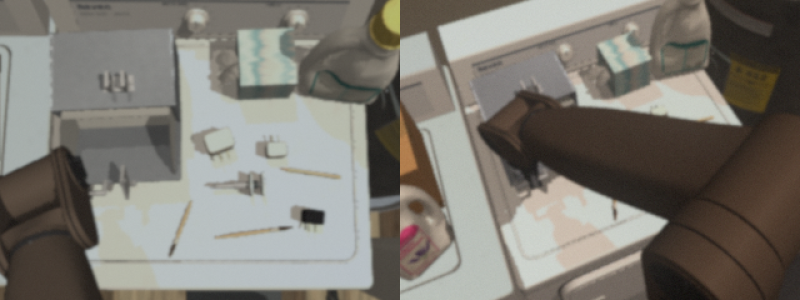

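The hopper is tipped right down on its stop and the pin stands on the table at about (240,183) in the crop. I'll release the bar and go to the charger.

Call:
send_rows --pt "0 0.002 0 0 -0.8" --pt "0 0.002 0 0 -0.5" --pt "0 0.002 0 0 -0.4" --pt "0 0.002 -0.02 0 -0.4" --pt "0 0.002 -0.05 0 -0.4" --pt "0 0.002 -0.09 0 -0.4" --pt "0 0.002 -0.13 0 0" --pt "0 0.002 -0.16 -8 0.4" --pt "0 0.002 -0.16 -16 0.4"

```text
time: 11.8
eef_pos: [0.4312, 0.318, 0.265]
tcp_rot: [0.582, 0.813, 0.004, 0.002]
contact_force: [-0.2, 0.8, 1.0]
opening: 0.698
finger_force: 0.0
```

```bash
python3 -c "
from h import *
goto([.529,-.0585,.2],85)"
```

```text
tool shift mm [-388.   -29.5   64.1] closing-axis yaw now 18.84 turn -66.16 or 113.84 q6 0.117
```

Call:
send_rows --pt "-0.388 -0.03 0.064 -66 0.4" --pt "-0.388 -0.03 0.064 -66 0.4" --pt "-0.388 -0.03 0.064 -66 0.4" --pt "-0.388 -0.03 0.064 -66 0.4" --pt "-0.388 -0.03 0.064 -66 0.4" --pt "-0.388 -0.03 0.064 -66 0.4" --pt "-0.388 -0.03 0.064 -66 0.4" --pt "-0.388 -0.03 0.064 -66 0.4" --pt "-0.388 -0.03 0.064 -66 0.4" --pt "-0.388 -0.03 0.064 -66 0.4" --pt "-0.388 -0.03 0.064 -66 0.4"

```text
time: 12.9
eef_pos: [0.5237, -0.0607, 0.1943]
tcp_rot: [0.049, 0.999, 0.001, -0.002]
contact_force: [1.2, -0.4, 0.9]
opening: 0.703
finger_force: 0.0
```

```bash
python3 -c "
from h import *
snap('side','s5');snap('top','t5')
a=cv2.imread('pics/t5.png');b=cv2.imread('pics/s5.png')
f=lambda im:cv2.resize(im,(400,300),interpolation=cv2.INTER_CUBIC)
cv2.imwrite('pics/c5.png',np.hstack([f(a[135:285,200:400]),f(b[135:285,200:400])]))
goto([.529,-.0585,.025],85)"
```

```text
tool shift mm [ -5.1   1.4 170. ] closing-axis yaw now 84.5 turn -0.5 or 179.5 q6 -1.781
```

View pics/c5.png

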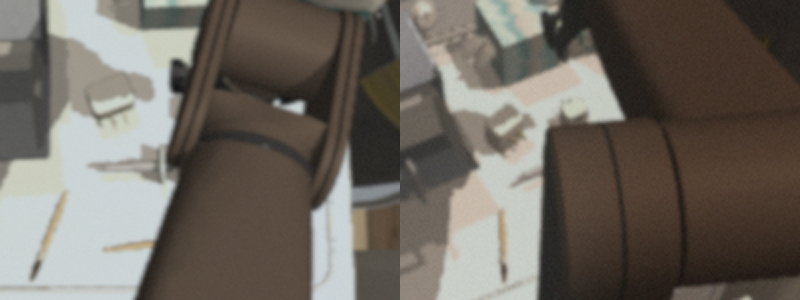

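The small charger is unmoved, at side-view crop (574,112). I'll descend and grip it.

Call:
send_rows --pt "-0.005 0.001 0.05 0 0.4" --pt "-0.005 0.001 0.09 0 0.4" --pt "-0.005 0.001 0.13 0 0.4" --pt "-0.005 0.001 0.15 0 0.4" --pt "-0.005 0.001 0.16 0 0.4" --pt "-0.005 0.001 0.166 0 0.4" --pt "-0.005 0.001 0.166 0 0.2" --pt "-0.005 0.001 0.166 0 -0.2" --pt "-0.005 0.001 0.166 0 -0.5" --pt "-0.005 0.001 0.166 0 -0.5" --pt "-0.005 0.001 0.166 0 -0.5" --squeeze 30

```text
time: 14.1
eef_pos: [0.5309, -0.0607, 0.0308]
tcp_rot: [0.048, 0.999, -0.0, 0.001]
contact_force: [0.3, 2.0, 6.0]
opening: 0.506
finger_force: 29.6
```

```bash
python3 -c "
from h import *
r=R.from_euler('z',2.5,degrees=True);O=np.array([.6595,.2605,0])
t=1.05
for u,w in((.0,.11),(0,.08),(0,.14)): print(O+r.apply([-.075+u*np.cos(t)-w*np.sin(t),0,.018+w*np.cos(t)+u*np.sin(t)]))
s=ctrl.get_state();print(s['eef_pos'],s['opening'],s['contact_force'],s['finger_force'])
goto([.5,.258,.24],92)"
```

```text
[0.48924564 0.25306653 0.07273282]
[0.51524357 0.25420163 0.05780568]
[0.46324772 0.25193144 0.08765995]
[ 0.53090447 -0.06067846  0.03084138] 0.5055647223286376 [0.26751934 1.95748819 6.01006199] 29.60764537581781
tool shift mm [  61.   314.1 -209.4] closing-axis yaw now 84.46 turn -7.54 or 172.46 q6 -1.778
```

Charger held (43 mm). I'll lift it and carry it over the hopper.

Call:
send_rows --pt "0 0 -0.05 0 -0.5" --pt "0 0 -0.1 0 -0.5" --pt "0 0 -0.15 0 -0.5" --pt "0.02 0.04 -0.2 -4 -0.5" --pt "0.059 0.346 -0.209 -7.5 -0.5" --pt "0.059 0.346 -0.209 -7.5 -0.5" --pt "0.059 0.346 -0.209 -7.5 -0.5" --pt "0.059 0.346 -0.209 -7.5 -0.5" --pt "0.059 0.346 -0.209 -7.5 -0.5" --pt "0.059 0.346 -0.209 -7.5 -0.5" --pt "0.059 0.346 -0.209 -7.5 -0.5" --pt "0.059 0.346 -0.209 -7.5 -0.5"

```text
time: 15.3
eef_pos: [0.5035, 0.2921, 0.238]
tcp_rot: [-0.019, 1.0, 0.0, -0.0]
contact_force: [-0.1, -0.5, -0.9]
opening: 0.501
finger_force: 29.5
```

```bash
python3 -c "
from h import *
s=ctrl.get_state();print(s['eef_pos'],s['opening'],s['finger_force'])
goto([.505,.29,.112],92)"
```

```text
[0.50347868 0.29208511 0.23799991] 0.5007781292854511 29.47788727209197
tool shift mm [ -1.5  -2.1 126. ] closing-axis yaw now 92.21 turn 0.21 or -179.79 q6 -1.258
```

Call:
send_rows --pt "-0.001 -0.002 0.05 0 -0.5" --pt "-0.001 -0.002 0.09 0 -0.5" --pt "-0.001 -0.002 0.11 0 -0.5" --pt "-0.001 -0.002 0.121 0 -0.5" --pt "-0.001 -0.002 0.124 0 -0.5" --pt "-0.001 -0.002 0.124 0 -0.5"

```text
time: 15.9
eef_pos: [0.5061, 0.2873, 0.115]
tcp_rot: [-0.017, 1.0, 0.0, 0.0]
contact_force: [-0.0, -0.2, -0.5]
opening: 0.503
finger_force: 29.5
```

Call:
send_rows --pt "0 0 0.004 0 -0.5" --pt "0 0 0.004 0 -0.5" --pt "0 0 0.004 0 0.2" --pt "0 0 0.004 0 0.4" --pt "0 0 0.004 0 0.4" --pt "0 0 -0.03 0 0.4" --pt "0 0 -0.08 0 0.4" --pt "0 0 -0.13 0 0.4" --pt "0 0 -0.13 0 0.4"

```text
time: 16.8
eef_pos: [0.5095, 0.2894, 0.2545]
tcp_rot: [-0.017, 1.0, 0.003, 0.008]
contact_force: [-0.2, 0.3, 0.3]
opening: 0.705
finger_force: 0.0
```

```bash
cat > pen.py <<'E'
from h import *
np.set_printoptions(precision=4,suppress=True)
import sys
im=cv2.imread(f"pics/{sys.argv[1]}.png"); x0,y0,x1,y1=290,190,370,230
hsv=cv2.cvtColor(im,cv2.COLOR_BGR2HSV)[y0:y1,x0:x1]
S=hsv[:,:,1].astype(int); print("sat med/max",np.median(S),S.max())
m=(S>np.median(S)+18).astype(np.uint8); n,l,st,c=cv2.connectedComponentsWithStats(m,connectivity=8)
i=1+st[1:,4].argmax(); print(st[1:][:, :5][st[1:,4]>15])
ys,xs=np.nonzero(l==i); P=onz("top",np.c_[xs+x0,ys+y0],.0055)[:,:2]
c=P.mean(0);v=np.linalg.svd(P-c)[2][0]; t=(P-c)@v; a=np.degrees(np.arctan2(v[1],v[0]))
print(c,v,t.min(),t.max(),"mid",c+v*(t.min()+t.max())/2,"axis yaw",a)
E
python3 - <<'E'
from h import *
snap("top","t6"); s=ctrl.get_state();print(s['eef_pos'],s['opening'])
im=cv2.imread('pics/t6.png');cv2.imwrite('pics/c6.png',cv2.resize(im[80:275,100:360],(800,600),interpolation=cv2.INTER_CUBIC))
E
python3 pen.py t6
```

```text
[0.50783324 0.28870935 0.25023379] 0.70600567330263
sat med/max 13.0 72
[[ 16  15  46   8 115]]
[ 0.4841 -0.139 ] [-0.1367 -0.9906] -0.06417341097655978 0.05742988976168 mid [ 0.4845 -0.1357] axis yaw -97.85425666536003
```

View pics/c6.png

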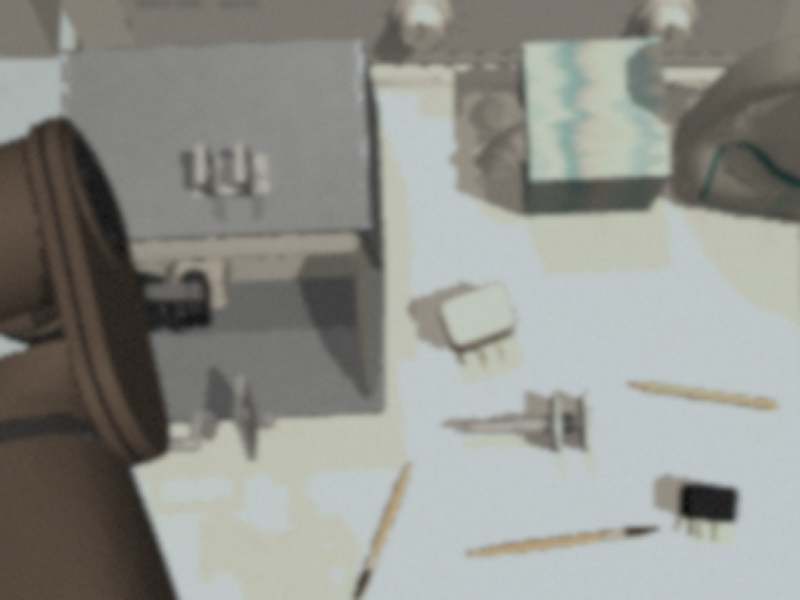

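The charger lies in the hopper at about (190,300). The pencil is at (700,395), with its middle at (0.4845, -0.1357). The pin stands level, nose left, at (520,420). Pencil next.

```bash
python3 -c "
from h import *
goto([.4845,-.1357,.13],-7.85)"
```

```text
tool shift mm [  39.3 -423.7  118.5] closing-axis yaw now 91.99 turn -80.16 or 99.84 q6 -1.262
```

Call:
send_rows --pt "0.03 -0.2 0 50 -0.2" --pt "0.03 -0.2 0 50 -0.2" --pt "0.03 -0.2 0 50 -0.2" --pt "0.03 -0.2 0 50 -0.2" --pt "0.03 -0.2 0 50 -0.2" --pt "0.03 -0.2 0 50 -0.2" --pt "0.04 -0.42 0.08 100 -0.2" --pt "0.04 -0.42 0.08 100 -0.2" --pt "0.04 -0.42 0.08 100 -0.2" --pt "0.04 -0.42 0.08 100 -0.2" --pt "0.04 -0.42 0.08 100 -0.2" --pt "0.04 -0.42 0.08 100 -0.2"

```text
time: 18.05
eef_pos: [0.4777, -0.136, 0.1607]
tcp_rot: [0.758, 0.652, -0.002, -0.003]
contact_force: [-0.8, 0.0, 0.6]
opening: 0.395
finger_force: 0.0
```

```bash
python3 -c "
from h import *
s=ctrl.get_state();print(s['eef_pos'],s['opening'])
goto([.4845,-.1357,.03],-7.85)"
```

```text
[ 0.47769921 -0.13603992  0.16071523] 0.39517309903368386
tool shift mm [  1.2   7.4 130.7] closing-axis yaw now -8.63 turn -0.78 or 179.22 q6 -0.331
```

Call:
send_rows --pt "0.001 0.005 0.05 -0.8 -0.2" --pt "0.001 0.005 0.09 -0.8 -0.2" --pt "0.001 0.005 0.12 -0.8 -0.2" --pt "0.001 0.005 0.13 -0.8 -0.2" --pt "0.001 0.005 0.133 -0.8 -0.2" --pt "0.001 0.005 0.133 -0.8 -0.2" --pt "0.001 0.005 0.133 -0.8 -0.2"

```text
time: 18.75
eef_pos: [0.4863, -0.1337, 0.033]
tcp_rot: [0.75, 0.661, 0.001, 0.002]
contact_force: [0.7, -0.2, -0.3]
opening: 0.399
finger_force: 0.0
```

```bash
python3 -c "
from h import *
s=ctrl.get_state();print(s['eef_pos'],s['opening'])
goto([.4845,-.1357,.011],-7.85)"
```

```text
[ 0.48628561 -0.13372068  0.03304865] 0.39921382331622196
tool shift mm [-2.2 -1.6 22. ] closing-axis yaw now -7.22 turn 0.63 or -179.37 q6 -0.344
```

Call:
send_rows --pt "-0.002 -0.002 0.012 0.6 -0.2" --pt "-0.002 -0.002 0.018 0.6 -0.2" --pt "-0.002 -0.002 0.021 0.6 -0.2" --pt "-0.002 -0.002 0.021 0.6 -0.2" --pt "-0.002 -0.002 0.021 0.6 -0.6" --pt "-0.002 -0.002 0.021 0.6 -1" --pt "-0.002 -0.002 0.021 0.6 -1" --pt "-0.002 -0.002 0.021 0.6 -1" --pt "-0.002 -0.002 0.021 0.6 -1" --squeeze 30

```text
time: 19.65
eef_pos: [0.483, -0.135, 0.0106]
tcp_rot: [0.754, 0.657, 0.0, 0.0]
contact_force: [0.4, 0.4, 1.3]
opening: 0.083
finger_force: 30.6
```

Pencil gripped. I'll carry it to the hopper.

Call:
send_rows --pt "0 0 -0.05 0 -1" --pt "0 0 -0.1 0 -1" --pt "0 0 -0.15 0 -1" --pt "0 0 -0.2 0 -1" --pt "0 0 -0.22 0 -1" --pt "0 0 -0.22 0 -1"

```text
time: 20.25
eef_pos: [0.4847, -0.1359, 0.2352]
tcp_rot: [0.754, 0.657, 0.002, 0.004]
contact_force: [0.7, 0.8, -0.6]
opening: 0.082
finger_force: 30.5
```

```bash
python3 -c "
from h import *
s=ctrl.get_state();print(s['eef_pos'],s['opening'])
goto([.505,.235,.22],2.5)"
```

```text
[ 0.48474047 -0.13585633  0.23516625] 0.0821592446226004
tool shift mm [370.2 -30.5  13.7] closing-axis yaw now -7.82 turn -10.32 or 169.68 q6 -0.338
```

Call:
send_rows --pt "0.37 -0.03 0.014 -10 -1" --pt "0.37 -0.03 0.014 -10 -1" --pt "0.37 -0.03 0.014 -10 -1" --pt "0.37 -0.03 0.014 -10 -1" --pt "0.37 -0.03 0.014 -10 -1" --pt "0.37 -0.03 0.014 -10 -1" --pt "0.37 -0.03 0.014 -10 -1" --pt "0.37 -0.03 0.014 -10 -1" --pt "0.37 -0.03 0.014 -10 -1" --pt "0.37 -0.03 0.014 -10 -1"

```text
time: 21.25
eef_pos: [0.5023, 0.2356, 0.2141]
tcp_rot: [0.693, 0.721, -0.002, -0.001]
contact_force: [-0.8, -0.3, 0.4]
opening: 0.082
finger_force: 30.5
```

```bash
python3 -c "
from h import *
s=ctrl.get_state();print(s['eef_pos'],s['opening'])
goto([.505,.235,.098],2.5)"
```

```text
[0.5023008  0.2356125  0.21414636] 0.08191637155470737
tool shift mm [ -0.6   3.1 116.1] closing-axis yaw now 2.24 turn -0.26 or 179.74 q6 0.217
```

Call:
send_rows --pt "0 0.002 0.05 0 -1" --pt "0 0.002 0.09 0 -1" --pt "0 0.002 0.11 0 -1" --pt "0 0.002 0.12 0 -1" --pt "0 0.002 0.121 0 -1" --pt "0 0.002 0.121 0 -1" --pt "0 0.002 0.121 0 -0.6" --pt "0 0.002 0.121 0 -0.6" --pt "0 0.002 0.121 0 -0.6" --pt "0 0.002 0.07 0 -0.6" --pt "0 0.002 0.02 0 -0.6" --pt "0 0.002 -0.03 0 -0.6"

```text
time: 22.45
eef_pos: [0.5051, 0.2338, 0.2462]
tcp_rot: [0.695, 0.719, -0.001, -0.0]
contact_force: [-0.0, 0.5, 0.2]
opening: 0.203
finger_force: 0.0
```

Run:
```python
from h import *
snap("top","t7"); snap("side","s7"); s=ctrl.get_state();print(s['eef_pos'],s['opening'])
a=cv2.imread('pics/t7.png');b=cv2.imread('pics/s7.png')
f=lambda im:cv2.resize(im,(400,300),interpolation=cv2.INTER_CUBIC)
cv2.imwrite('pics/c7.png',np.hstack([f(a[100:250,110:310]),f(b[130:280,120:320])]))
goto([.433,.3177,.22],2.5)
```

```text
[0.50962995 0.23523326 0.25448068] 0.1987433952310071
tool shift mm [ 85.  -74.2  33.6] closing-axis yaw now 2.04 turn -0.46 or 179.54 q6 0.216
```

View pics/c7.png

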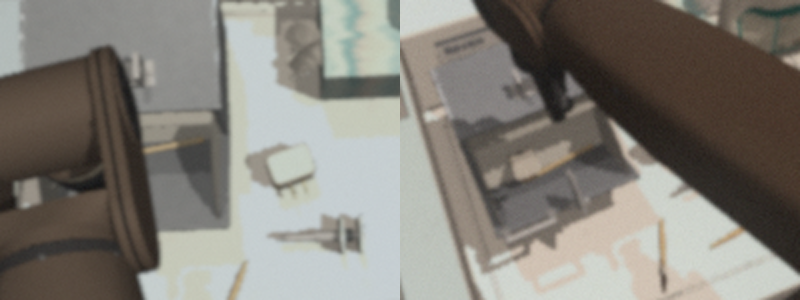

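The pencil lies in the hopper pocket, at side-view crop (555,160). Next I'll regrip the bar.

Call:
send_rows --pt "0.083 -0.073 0 0 -0.4" --pt "0.083 -0.073 0 0 -0.4" --pt "0.083 -0.073 0.03 0 -0.4" --pt "0.083 -0.073 0.06 0 -0.4" --pt "0.083 -0.073 0.08 0 -0.4" --pt "0.083 -0.073 0.08 0 -0.4" --pt "0.083 -0.073 0.08 0 -0.4"

```text
time: 23.25
eef_pos: [0.4294, 0.315, 0.1648]
tcp_rot: [0.694, 0.72, -0.001, -0.0]
contact_force: [-0.4, -0.2, -0.7]
opening: 0.3
finger_force: 0.0
```

Run:
```python
from h import *
s=ctrl.get_state();print(s['eef_pos'],s['opening'])
goto([.435,.316,.103],2.5)
```

```text
[0.42938972 0.31497003 0.16484566] 0.30049272310180747
tool shift mm [ 0.9  5.7 61.8] closing-axis yaw now 2.08 turn -0.42 or 179.58 q6 0.406
```

Call:
send_rows --pt "0 0.005 0.02 0 -0.4" --pt "0 0.005 0.04 0 -0.4" --pt "0 0.005 0.05 0 -0.4" --pt "0 0.005 0.058 0 -0.4" --pt "0 0.005 0.061 0 -0.4" --pt "0 0.005 0.061 0 -0.4" --pt "0 0.005 0.061 0 -0.7" --pt "0 0.005 0.061 0 -1" --pt "0 0.005 0.061 0 -1" --pt "0 0.005 0.061 0 -1" --squeeze 25

```text
time: 24.25
eef_pos: [0.4356, 0.3166, 0.1054]
tcp_rot: [0.693, 0.72, 0.002, 0.001]
contact_force: [3.6, -0.2, 0.8]
opening: 0.102
finger_force: 25.4
```

Call:
send_rows --pt "0 0.008 -0.013 0 -1" --pt "0 0.016 -0.025 0 -1" --pt "0 0.026 -0.036 0 -1" --pt "0 0.037 -0.046 0 -1" --pt "0 0.048 -0.055 0 -1" --pt "0 0.06 -0.064 0 -1" --pt "0 0.073 -0.071 0 -1" --pt "0 0.087 -0.077 0 -1" --pt "0 0.101 -0.082 0 -1" --pt "0 0.115 -0.085 0 -1" --pt "0 0.13 -0.086 0 -1" --pt "0 0.14 -0.087 0 -1"

```text
time: 25.45
eef_pos: [0.5757, 0.3237, 0.1977]
tcp_rot: [0.694, 0.72, 0.003, -0.001]
contact_force: [-3.7, 3.9, 11.4]
opening: 0.061
finger_force: 22.0
```

Run:
```python
from h import *
s=ctrl.get_state();print(s['eef_pos'],s['opening'],s['contact_force'])
goto([.578,.323,.187],2.5)
```

```text
[0.57573588 0.32365528 0.19769364] 0.061207016584745984 [-3.73968546  3.89225811 11.41652992]
tool shift mm [-0.8  2.2 10.7] closing-axis yaw now 2.17 turn -0.33 or 179.67 q6 0.318
```

The grip slid up on the bar, which is nearly shut. I'll let go and press the bar home with closed fingers from the front.

Call:
send_rows --pt "0 0 0 0 -0.5" --pt "0 0 0 0 -0.4" --pt "0 0 -0.02 0 -0.4" --pt "0 0 -0.04 0 -0.4" --pt "0 -0.03 -0.04 0 -1" --pt "0 -0.045 -0.04 0 -1" --pt "0 -0.045 -0.03 0 -1" --pt "0 -0.045 0 0 -1" --pt "0 -0.045 0.013 0 -1" --pt "0 -0.045 0.013 0 -1"

```text
time: 26.45
eef_pos: [0.5274, 0.3188, 0.1741]
tcp_rot: [0.694, 0.72, -0.004, -0.002]
contact_force: [-0.2, 0.9, -0.5]
opening: -0.001
finger_force: 0.0
```

Call:
send_rows --pt "0 0.01 0 0 -1" --pt "0 0.02 0 0 -1" --pt "0 0.026 0 0 -1" --pt "0 0.03 0 0 -1" --pt "0 0.03 0 0 -1"

```text
time: 26.95
eef_pos: [0.56, 0.321, 0.179]
tcp_rot: [0.694, 0.72, 0.0, 0.0]
contact_force: [0.2, -0.4, 0.1]
opening: -0.0
finger_force: 0.0
```

Call:
send_rows --pt "0 0.002 -0.003 0 -1" --pt "0 0.004 -0.003 0 -1" --pt "0 0.006 -0.003 0 -1" --pt "0 0.006 -0.003 0 -1"

```text
time: 27.35
eef_pos: [0.5619, 0.321, 0.1808]
tcp_rot: [0.693, 0.721, -0.004, -0.003]
contact_force: [-10.7, -1.3, 4.3]
opening: 0.0
finger_force: 5.4
```

Run:
```python
from h import *
s=ctrl.get_state();print(s['eef_pos'],s['opening'],s['contact_force'])
```

```text
[0.56187266 0.32103016 0.18083027] 3.0353107541571215e-05 [-10.68053177  -1.30675051   4.3253016 ]
```

Call:
send_rows --pt "0 0.003 0 0 -1" --pt "0 0.006 0 0 -1" --pt "0 0.009 0 0 -1" --pt "0 0.009 0 0 -1" --pt "0 0.009 0 0 -1"

```text
time: 27.85
eef_pos: [0.5624, 0.3211, 0.1809]
tcp_rot: [0.693, 0.721, -0.014, -0.01]
contact_force: [-34.3, -6.3, 17.3]
opening: -0.003
finger_force: 18.0
```

Firm stop: 34 N moved it only 0.5 mm, so the hopper is shut. I'll back off and locate the pin.

Call:
send_rows --pt "0 -0.02 0 0 -1" --pt "0 -0.04 -0.01 0 -1" --pt "0 -0.05 -0.05 0 -0.4" --pt "0 -0.05 -0.09 0 0.1" --pt "0 -0.05 -0.09 0 0.1"

```text
time: 28.35
eef_pos: [0.5274, 0.3211, 0.2801]
tcp_rot: [0.693, 0.721, 0.007, 0.004]
contact_force: [-0.0, -0.4, 1.5]
opening: 0.51
finger_force: 0.0
```

Run:
```python
from h import *
snap("top","t8"); snap("side","s8"); s=ctrl.get_state();print(s['eef_pos'],s['opening'])
a=cv2.imread('pics/t8.png');b=cv2.imread('pics/s8.png')
f=lambda im:cv2.resize(im,(400,300),interpolation=cv2.INTER_CUBIC)
cv2.imwrite('pics/c8.png',np.vstack([np.hstack([f(a[195:240,235:295]),f(a[95:170,115:215])]),np.hstack([f(b[120:270,130:330]),f(b[140:215,140:240])])]))
```

```text
[0.52529496 0.31996934 0.27358245] 0.550883408466334
```

View pics/c8.png

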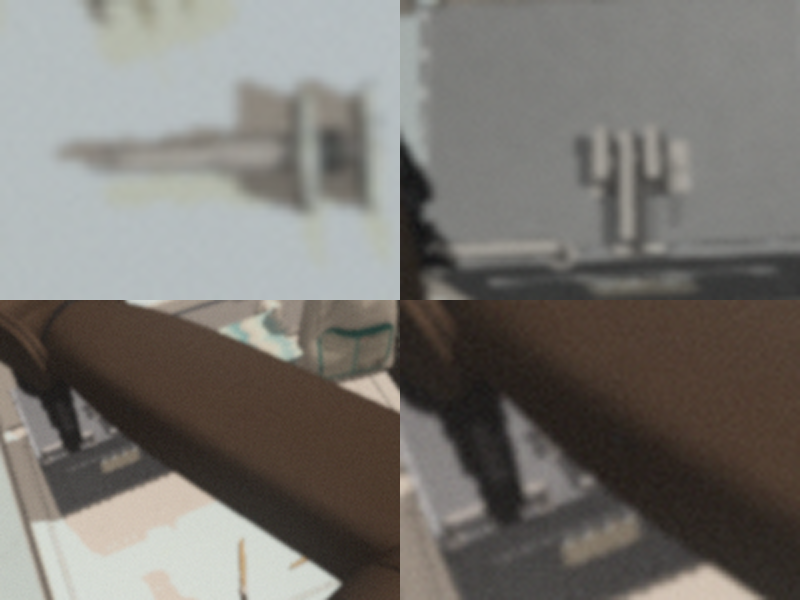

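The pin is undisturbed and level. In the top-left crop the finger plate is at x≈310 (y 88–200), the thumb plate at x≈365 and the nose at (60,152). The tongue sits between the lugs in the top-right crop.

Run:
```python
from h import *
np.set_printoptions(precision=4,suppress=True)
T=lambda p:np.array(p)/6.6667+[235,195]
pl=onz("top",T([[310,90],[310,200],[367,92],[367,203]]),.046);print(pl)
nose=onz("top",T([[60,152]]),.023)
c=pl.mean(0); print("plates mid",c,"nose",nose, "yaw of axis",np.degrees(np.arctan2(*(nose[0]-c)[[1,0]])), "len",np.linalg.norm((nose[0]-c)[:2]))
L=lambda p:(np.array(p)-[400,0])/4+[115,95]
print("lugs top c", onz("top",L([[601,128],[601,180],[652,128],[652,178]]),.204), "tongue",onz("top",L([[627,130],[627,240]]),.204))
# centroid via mask for nose line
goto([c[0],c[1],.2],92.5)
```

```text
[[ 0.4789 -0.0065  0.046 ]
 [ 0.4369 -0.0062  0.046 ]
 [ 0.4783 -0.0284  0.046 ]
 [ 0.4358 -0.028   0.046 ]]
plates mid [ 0.4575 -0.0173  0.046 ] nose [[0.4564 0.0897 0.023 ]] yaw of axis 90.56784382394204 len 0.10697663714014399
lugs top c [[0.6426 0.2603 0.204 ]
 [0.6131 0.2591 0.204 ]
 [0.6428 0.2324 0.204 ]
 [0.6144 0.2314 0.204 ]] tongue [[0.6415 0.246  0.204 ]
 [0.5796 0.2437 0.204 ]]
tool shift mm [-334.6  -81.    72.7] closing-axis yaw now 2.18 turn 89.68 or -90.32 q6 0.345
```

Call:
send_rows --pt "-0.1 -0.03 0.0 -20 0.1" --pt "-0.2 -0.05 0.0 -40 0.1" --pt "-0.3 -0.08 0.04 -70 0.1" --pt "-0.336 -0.081 0.1 -90 0.1" --pt "-0.336 -0.081 0.1 -90 0.1" --pt "-0.336 -0.081 0.1 -90 0.1" --pt "-0.336 -0.081 0.1 -90 0.1" --pt "-0.336 -0.081 0.1 -90 0.1" --pt "-0.336 -0.081 0.15 -90 0.1" --pt "-0.336 -0.081 0.17 -90 0.1" --pt "-0.336 -0.081 0.17 -90 0.1" --pt "-0.336 -0.081 0.17 -90 0.1"

```text
time: 29.65
eef_pos: [0.4542, -0.0191, 0.0987]
tcp_rot: [-0.019, 1.0, 0.001, -0.002]
contact_force: [0.6, -0.6, 0.5]
opening: 0.549
finger_force: 0.0
```

Run:
```python
from h import *
s=ctrl.get_state();print(s['eef_pos'],s['opening'])
goto([.457,-.0175,.0415],92.4)
```

```text
[ 0.45424505 -0.01909499  0.0987251 ] 0.5487448417149765
tool shift mm [-3.1  1.4 57.2] closing-axis yaw now 92.14 turn -0.26 or 179.74 q6 -1.874
```

Call:
send_rows --pt "-0.002 0.001 0.03 -0.3 0.1" --pt "-0.002 0.001 0.048 -0.3 0.1" --pt "-0.002 0.001 0.052 -0.3 0.1" --pt "-0.002 0.001 0.052 -0.3 0.1" --pt "-0.002 0.001 0.052 -0.3 0.1"

```text
time: 30.15
eef_pos: [0.4588, -0.0183, 0.0503]
tcp_rot: [-0.021, 1.0, -0.0, 0.001]
contact_force: [-0.1, -0.5, 0.4]
opening: 0.549
finger_force: 0.0
```

Run:
```python
from h import *
s=ctrl.get_state();print(s['eef_pos'],s['opening'],s['contact_force'])
goto([.457,-.0175,.0415],92.4)
```

```text
[ 0.45879903 -0.01829284  0.05026083] 0.5485693081928715 [-0.14714872 -0.49341678  0.38885638]
tool shift mm [1.8 0.9 8.8] closing-axis yaw now 92.42 turn 0.02 or -179.98 q6 -1.874
```

Call:
send_rows --pt "0.002 0.001 0.005 0 0.1" --pt "0.002 0.001 0.0085 0 0.1" --pt "0.002 0.001 0.0085 0 0.1" --pt "0.002 0.001 0.0085 0 -0.2" --pt "0.002 0.001 0.0085 0 -0.6" --pt "0.002 0.001 0.0085 0 -1" --pt "0.002 0.001 0.0085 0 -1" --pt "0.002 0.001 0.0085 0 -1" --pt "0.002 0.001 0.0085 0 -1" --squeeze 40

```text
time: 31.05
eef_pos: [0.4566, -0.0174, 0.0415]
tcp_rot: [-0.022, 1.0, -0.0, 0.001]
contact_force: [-0.2, -0.4, 5.6]
opening: 0.259
finger_force: 41.8
```

Call:
send_rows --pt "0 0 -0.05 0 -1" --pt "0 0 -0.1 0 -1" --pt "0 0 -0.15 0 -1" --pt "0 0 -0.19 0 -1" --pt "-0.05 0.04 -0.19 0 -1" --pt "-0.1 0.06 -0.19 0 -1" --pt "-0.14 0.09 -0.18 0 -1" --pt "-0.175 0.11 -0.17 0 -1" --pt "-0.18 0.12 -0.17 0 -1" --pt "-0.18 0.12 -0.17 0 -1" --pt "-0.18 0.12 -0.17 0 -1"

```text
time: 32.15
eef_pos: [0.6296, 0.1105, 0.209]
tcp_rot: [-0.022, 1.0, -0.0, -0.002]
contact_force: [-0.4, 0.3, -1.5]
opening: 0.254
finger_force: 41.0
```

Run:
```python
from h import *
snap("top","t9"); snap("side","s9"); s=ctrl.get_state();print(s['eef_pos'],s['opening'],s['contact_force'])
a=cv2.imread('pics/t9.png');b=cv2.imread('pics/s9.png')
f=lambda im:cv2.resize(im,(400,300),interpolation=cv2.INTER_CUBIC)
cv2.imwrite('pics/c9.png',np.hstack([f(a[85:160,130:230]),f(b[115:190,165:265])]))
goto([.6324,.110,.211],92.4)
```

```text
[0.6296706  0.10973971 0.21040551] 0.25775589181055797 [ 0.23106716  0.64983689 -2.36684529]
tool shift mm [-2.7  0.1 -0.6] closing-axis yaw now 92.44 turn 0.04 or -179.96 q6 -1.599
```

View pics/c9.png

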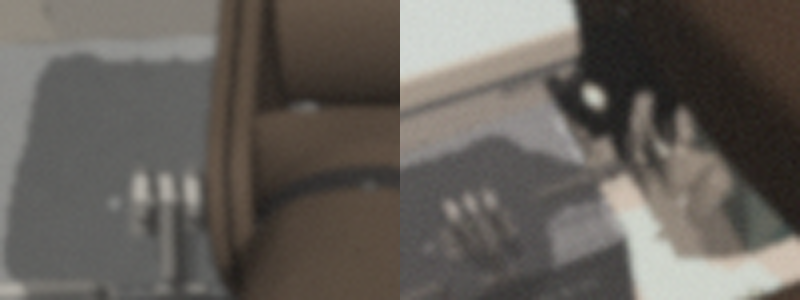

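The pin is level, its nose at (540,193) pointing at the lugs, on the same line as when it was drawn. I'll insert it in stages.

Call:
send_rows --pt "-0.0025 0 -0.001 0 -1" --pt "-0.0025 0.01 -0.001 0 -1" --pt "-0.0025 0.02 -0.001 0 -1" --pt "-0.0025 0.028 -0.001 0 -1" --pt "-0.0025 0.034 -0.001 0 -1" --pt "-0.0025 0.038 -0.001 0 -1" --pt "-0.0025 0.038 -0.001 0 -1"

```text
time: 32.95
eef_pos: [0.6311, 0.1495, 0.2114]
tcp_rot: [-0.022, 1.0, 0.0, -0.0]
contact_force: [0.9, 1.4, -3.5]
opening: 0.256
finger_force: 41.1
```

Run:
```python
from h import *
s=ctrl.get_state();print(s['eef_pos'],s['opening'],s['contact_force'],s['wrist_torque'])
goto([.6293,.1842,.211],92.4)
```

```text
[0.63108669 0.14946343 0.21141061] 0.25641951252708134 [ 0.93610634  1.42255161 -3.5421085 ] [0.2050772  0.04473445 0.04445387]
tool shift mm [ 0.3 34.8  0.4] closing-axis yaw now 92.52 turn 0.12 or -179.88 q6 -1.539
```

Call:
send_rows --pt "0 0.005 0 0 -1" --pt "0 0.01 0 0 -1" --pt "0 0.014 0 0 -1" --pt "0 0.018 0 0 -1" --pt "0 0.02 0 0 -1" --pt "0 0.02 0 0 -1"

```text
time: 33.55
eef_pos: [0.6305, 0.1693, 0.2117]
tcp_rot: [-0.022, 1.0, 0.001, -0.0]
contact_force: [-0.5, 0.2, -2.4]
opening: 0.255
finger_force: 41.1
```

Call:
send_rows --pt "0 0.005 0 0 -1" --pt "0 0.009 0 0 -1" --pt "0 0.012 0 0 -1" --pt "0 0.014 0 0 -1" --pt "0 0.015 0 0 -1" --pt "0 0.016 0 0 -1" --pt "0 0.016 0 0 -1"

```text
time: 34.25
eef_pos: [0.6299, 0.1852, 0.2117]
tcp_rot: [-0.022, 1.0, 0.001, 0.0]
contact_force: [-1.3, -0.6, -2.6]
opening: 0.257
finger_force: 41.1
```

Call:
send_rows --pt "0 0.001 0 0 -1" --pt "0 0.002 0 0 -1" --pt "0 0.003 0 0 -1" --pt "0 0.004 0 0 -1" --pt "0 0.004 0 0 -1"

```text
time: 34.75
eef_pos: [0.6298, 0.1873, 0.2121]
tcp_rot: [-0.022, 1.0, -0.001, -0.0]
contact_force: [-0.8, -5.8, -2.3]
opening: 0.26
finger_force: 40.5
```

Shoulder contact. I'll release and lift clear.

Call:
send_rows --pt "0 0.001 0 0 -1" --pt "0 0.001 0 0 -0.4" --pt "0 -0.001 0 0 -0.1" --pt "0 -0.003 0 0 0.05" --pt "0 -0.003 0 0 0.05" --pt "0 -0.003 0 0 0.05" --pt "0 -0.003 -0.03 0 0.05" --pt "0 -0.003 -0.07 0 0.05" --pt "0 -0.003 -0.11 0 0.05" --pt "0.05 -0.05 -0.13 0 0.05" --pt "0.1 -0.1 -0.13 0 0.05" --pt "0.14 -0.14 -0.13 0 0.05"

```text
time: 35.95
eef_pos: [0.5278, 0.0776, 0.3419]
tcp_rot: [-0.022, 1.0, 0.0, 0.002]
contact_force: [0.2, -1.3, 0.1]
opening: 0.522
finger_force: 0.0
```

Run:
```python
from h import *
snap("top","ta"); snap("side","sa"); s=ctrl.get_state();print(s['eef_pos'],s['opening'],s['time'])
a=cv2.imread('pics/ta.png');b=cv2.imread('pics/sa.png')
f=lambda im:cv2.resize(im,(400,300),interpolation=cv2.INTER_CUBIC)
cv2.imwrite('pics/ca.png',np.vstack([np.hstack([f(a[90:180,115:235]),f(a[80:305,90:390])]),np.hstack([f(b[135:217,130:240]),f(b[100:325,100:400])])]))
```

```text
[0.52543855 0.0757464  0.34066949] 0.524107137619566 36.05
```

View pics/ca.png

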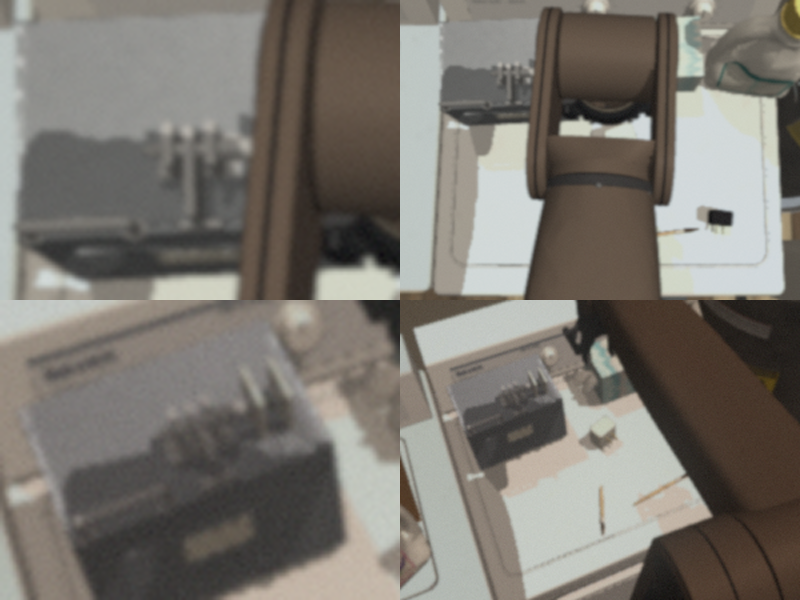

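The hopper is shut. The pin's plates are back at their starting pixels, (247,375) and (275,365) in the side crop, with the thumb plate out. The gripper is clear, and nothing is left on the dryer but the bystanders.

```bash
python3 -c "
from plant import ctrl
print(ctrl.sign_off())"
```

```text
the job is handed in; nothing more can be done
None
```

I handed the job in at about 36 s: the charger and pale pencil (the only finds there) are in the shut hopper, and the pin is back up to its shoulder with the thumb plate out. I judged the lock by camera, comparing with the start picture, and didn't pull on the pin to test it.

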